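# Stack the green-handled caddy on the lab tote

## Robot

A 6-joint arm with a two-finger parallel gripper is mounted at the origin on the work surface. World frame = base frame: x ahead of the robot, y to its left, z up, the work surface at z = 0. Lengths are in m, angles in rad, forces in N, time in s.
With the tool pointing down it reaches from about 0.225 to 0.875 m from the base axis. Payload 3.4 kg.
Tool frame: the origin (TCP) lies between the finger pads; the fingertips stand 11 mm ahead of it and the grasp point (between the pads) lies 8 mm behind it; z points along the fingers, y is the line along which they close (so a half turn about z gives the same grasp; the last joint's range is limited). The gripper opens to 85 mm and grips with 20 to 120 N. Pads are 22 mm wide; open, the fingers measure 114 mm over their backs; the gripper's body (76 mm by 85 mm) begins 54 mm behind the grasp point. The pads swing forward as they close: fully open they stand 13 mm farther back than shut.
Start: joints at [1, 0.276, 1.505, -0, 1.361, -0.121], TCP at [0.25, 0.518, 0.242] pointing down, gripper open.
Joint ranges: [-2.89, 2.89], [-0.75, 2.08], [0.22, 2.7], [-1.18, 4.32], [0.11, 2.71], [-2.7, 2.7]. Speed limits (rad/s): [2.57, 2.57, 3.14, 3.14, 3.14, 3.14].

## Interface

Orientations are given as a unit quaternion [w, x, y, z].
In Python, from rig import manip, imaging gives the robot as it stands. The module is installed in compiled form; this text tells all that it offers.
- The arm moves only by the tool jog_arm, never from a script. Its argument "deltas" is one flat list of numbers, 7 for each row, row after row: the turn, a rotation vector about the world's x, y, z in degrees, then the shift along the world's x, y, z in mm, then the opening, from 0 (shut) to 1 (fully open). In form: [ax, ay, az, tx, ty, tz, gripper, ax, ay, az, tx, ty, tz, gripper, ...]. A call has 1 to 20 rows; each row is the pose to reach, as a shift and turn from the pose commanded when the call began; what a row does not reach only later rows make up. A row lasts 1/10 s, in which the tool goes at most 50 mm and 8.59 degrees, less where a joint would pass 70% of its speed; a pose out of reach is approached as far as the arm can. A call with a gripper value outside its range is refused whole. The fingers move at their own pace and stop on an object; "grip_force" is the grip in N (left out, the last holds). Time passes only in rows, so rows that repeat a pose let the fingers close. It gives the time, the measured TCP pose, the force, the opening and the grip force at its end, in the units of the state.
- manip.get_state(): the state, without advancing time (a new reading comes with each control period).
- imaging.get_image(name): name is "scene" or "top" or "wrist"; returns the picture (480x640x3 uint8, blue, green, red); there is no depth.
- imaging.calibration(name): a dict with "mtx" (3x3 intrinsics, pixels), "cam_to_world" (4x4, takes a point from camera to world coordinates). Camera axes: x right, y down, z forward; pixel columns grow to the right and rows downward; lengths in m; the calibration is good to about 2 mm. A picture is of the moment at which its call begins: read the wrist's pose just before it. calibration takes no time and is no camera call; for the wrist camera it gives the pose at the moment of the call.
- manip.sign_off(): hands the job in; it is judged then, once.
The state is a dict: "clock": time; "qpos": joint angles; "qd": joint speeds; "effort": joint torques, N m; "position": TCP position; "ee_rot": TCP orientation; "contact_force": force on the tool from outside, world axes, zero at the start; "moment": the same for the moment, N m; "width": finger opening in m; "gripper_force": force on a finger pad.
Only numpy, scipy, OpenCV 4.12 (cv2) and the standard library are available. Lean on these libraries where they do the work, as an engineer would, in place of code of your own. Each camera call takes 0.05 s, during which the arm holds its last target. There are 200 camera calls.

## Task

Pick up the white caddy with the green handle and stack it on the grey tote, turned end for end so that its yellow lip is above the tote's plain end: that way it stands on the ledges inside the tote's rim instead of nesting down into it. Let go with the caddy standing level on the ledges, and leave the tote where it is and the blue-handled caddy and the amber bottle alone.

Things in the scene. Friction and masses are not known exactly. Their poses are not given: they have to be found in the camera images.
- tote: Grey open tote, 0.5 kg, loose. 170 (x) by 120 (y) by 65 mm high, origin under its centre, z up. Yellow lip (10 mm deep) on its +x end at the rim; -x end plain. Opening 164 by 114 mm. Two ledges on each long wall inside, 23 mm deep, tops 52 mm up. A caddy turned opposite (its +x over tote -x) rests on them, underside 52 mm up; turned the same way it drops past them and nests at 34 mm.
- caddy_grip (a point): Centre of the green handle of the caddy to stack: white, 0.35 kg, shaped as the tote, yellow lip at its +x end. Bar along x, 100 mm long, 16 mm thick (y), 30 mm high, over the caddy's middle, its centre 90 mm above the underside and 25 mm above the rim; z up. The caddy's foot, its lowest 32 mm, is 144 by 96 mm: 10 mm (x) and 9 mm (y) free each side inside the tote's rim.
- caddy_end (a point): Middle of the top of the yellow lip of the green-handled caddy, 90 mm along its +x from the centre and 65 mm above its underside; axes as the caddy's.
- spare_grip (a point): Bystander: centre of the blue handle bar of a second white caddy, otherwise the same as the green-handled one (90 mm above its underside). Not to be touched.
- amber_mid (a point): Bystander: amber glass bottle with a black cap, 64 mm in diameter, about 130 mm high; the point is at its centre, 65 mm up. Not to be touched.
Things that resemble listed ones, but are neither listed nor needed, are in the scene too. What is shaped like the part that bears caddy_grip but red is not meant. Several things look just like the tote: the one meant starts nearest to the robot's base.

How it is judged:
At the end, for the whole second after the job is handed in: The green-handled caddy stands on the tote's ledges: level within 4 degrees, centred within 18 mm, height within 8 mm of seated, yellow lip over the tote's plain end, in line within 12 degrees; the tote is flat, at rest, within 40 mm of its start (horizontal distance between caddy_grip and tote below 0.018 m and z of caddy_grip in the frame of tote between 0.134 and 0.149 m and x of caddy_end in the frame of tote below -0.065 m and angle between the x axis of caddy_grip and the x axis of tote, either way round below 0.21 rad and angle between each of caddy_grip, tote's own z axis and vertical below 0.07 rad and linear speed of tote below 0.02 m/s and distance of tote from where it was at the start of the episode below 0.04 m); the robot touches nothing.
It fails at once if the blue-handled caddy is shifted by more than 30 mm (distance of spare_grip from where it was at the start of the episode above 0.03 m).
It fails at once if the amber bottle is shifted by more than 30 mm (distance of amber_mid from where it was at the start of the episode above 0.03 m).
It also fails if it takes over 40 s, if anything falls off the work surface, if the arm or the gripper's body presses on something with over 40 N, if the wrist force passes 120 N, or if a joint passes its speed limit or range.

## Working session

There is one attempt and no reset: what is moved stays moved. The work goes in short steps, Python scripts to look and compute and a tool call to move; the robot and the scene stay as the last step left them, time stands still between calls to the robot, and variables do not carry over. Pictures are saved under pics/ and viewed, at most 10 in all, crops included, and the job is handed in when it is done.

Besides the shell and the picture viewer there is one more tool, called after "Emit:" as name(argument=value, ...), one argument or row to a line, values as JSON. jog_arm: Moves the arm, as the interface text tells. Its arguments: {"type":"object","properties":{"deltas":{"type":"array"},"grip_force":{"type":"number"}},"required":["deltas"]}

```bash
mkdir -p pics
cat > h.py <<'E'
import numpy as np, cv2
from rig import manip, imaging
def ray(c,u,v,z):
    M=np.array(c["cam_to_world"]);d=M[:3,:3]@np.linalg.inv(np.array(c["mtx"]))@[u,v,1];o=M[:3,3]
    return (o+d*(z-o[2])/d[2])
E
python3 - <<'E'
from h import *
for n in("top","scene"):
    im=imaging.get_image(n);cv2.imwrite(f"pics/{n}0.png",im);c=imaging.calibration(n);print(n,np.round(c["mtx"],1).tolist(),np.round(c["cam_to_world"],3).tolist())
print(manip.get_state())
E
```

```text
top [[453.4, 0.0, 313.5], [0.0, 453.4, 242.1], [0.0, 0.0, 1.0]] [[-0.017, -0.993, 0.114, 0.486], [-1.0, 0.019, 0.016, 0.013], [-0.018, -0.113, -0.993, 1.42], [0.0, 0.0, 0.0, 1.0]]
scene [[496.9, 0.0, 319.4], [0.0, 496.9, 237.5], [0.0, 0.0, 1.0]] [[-0.66, 0.635, -0.4, 1.135], [0.751, 0.565, -0.343, 0.448], [0.008, -0.527, -0.85, 1.128], [0.0, 0.0, 0.0, 1.0]]
{'clock': 0.1, 'qpos': array([ 1.00002304e+00,  2.76504015e-01,  1.50600825e+00, -6.88986965e-06,
        1.36068900e+00, -1.21011437e-01]), 'qd': array([-0.00033699, -0.00112552, -0.00326401,  0.00087572, -0.00248737,
        0.00065107]), 'effort': array([-6.00821149e-04, -4.17699552e+01, -2.46403009e+01, -2.94822285e-04,
        5.76571256e-03,  5.83056504e-06]), 'position': array([0.24974856, 0.51742687, 0.24154133]), 'ee_rot': array([-2.69519935e-04,  2.22989510e-01,  9.74820512e-01, -7.57811880e-04]), 'contact_force': array([0.12633338, 0.05356027, 0.22119729]), 'moment': array([0.02933038, 0.02286871, 0.0062001 ]), 'gripper_force': 0.0, 'width': 0.08500949639985675}
```

View pics/top0.png

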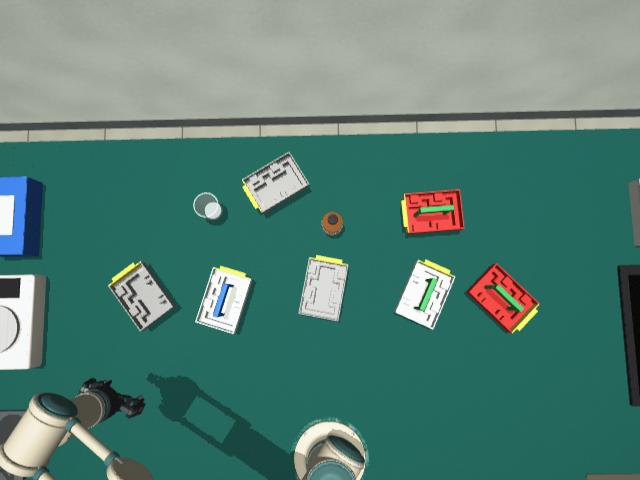

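View pics/scene0.png

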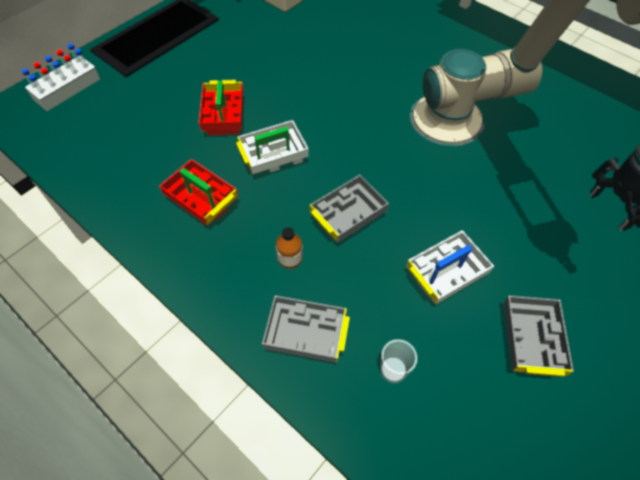

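The top view shows these candidates for the caddy:
- White with green handle at (426,294): this one matches.
- Red with green handle at (433,210) and (504,297).
- White with blue handle at (225,299).

The grey totes are at (325,290), (141,296) and (276,183). The one at (325,290) is nearest the base at (330,455), so it's the one meant. The bottle is at (333,223).

Run:
```python
from h import *
im=cv2.imread("pics/top0.png");c=imaging.calibration("top")
hsv=cv2.cvtColor(im,cv2.COLOR_BGR2HSV)
def blob(m,x0,x1,y0,y1):
    k=np.zeros_like(m);k[y0:y1,x0:x1]=m[y0:y1,x0:x1]
    cs,_=cv2.findContours(k,cv2.RETR_EXTERNAL,cv2.CHAIN_APPROX_NONE);return max(cs,key=cv2.contourArea)
def rect(cn,z,n):
    p=np.array([ray(c,u,v,z)[:2] for u,v in cn[:,0]]).astype(np.float32)
    ce,s,a=cv2.minAreaRect(p);b=cv2.boxPoints((ce,s,a));e=max([b[1]-b[0],b[2]-b[1]],key=np.linalg.norm)
    print(n,np.round(ce,4),np.round(s,4),"longaxis deg",np.degrees(np.arctan2(e[1],e[0]))%180)
H,S,V=cv2.split(hsv)
g=((H>50)&(H<72)&(S>150)&(V>90)).astype(np.uint8)
y=((H>22)&(H<35)&(S>150)&(V>120)).astype(np.uint8)
w=((S<60)&(V>60)).astype(np.uint8)
rect(blob(g,395,460,255,335),.105,"handle")
rect(blob(y,395,460,250,335),.065,"clip")
rect(blob(w,390,460,255,335),.065,"cbody")
rect(blob(y,295,355,245,330),.065,"tlip")
rect(blob(w,295,355,245,330),.065,"tbody")
rect(blob(w,190,257,260,337),.065,"sparebody")
cv2.imwrite("pics/crop.png",cv2.resize(im[245:340,290:465],None,fx=4,fy=4,interpolation=2))
```

```text
handle [ 0.4449 -0.2672] [0.0028 0.    ] longaxis deg 177.49988
clip [ 0.5425 -0.3511] [0.051  0.0027] longaxis deg 61.950542
cbody [ 0.4799 -0.2898] [0.1251 0.1707] longaxis deg 154.55367Traceback (most recent call last):
  File "<stdin>", line 18, in <module>
  File "<stdin>", line 6, in blob
ValueError: max() iterable argument is empty
```

```bash
cat > m.py <<'E'
from h import *
im=cv2.imread("pics/top0.png");c=imaging.calibration("top")
hsv=cv2.cvtColor(im,cv2.COLOR_BGR2HSV)
def blob(m,x0,x1,y0,y1):
    k=np.zeros_like(m);k[y0:y1,x0:x1]=m[y0:y1,x0:x1]
    cs,_=cv2.findContours(k,cv2.RETR_EXTERNAL,cv2.CHAIN_APPROX_NONE);return max(cs,key=cv2.contourArea)
def rect(cn,z,n):
    p=np.array([ray(c,u,v,z)[:2] for u,v in cn[:,0]]).astype(np.float32)
    ce,s,a=cv2.minAreaRect(p);b=cv2.boxPoints((ce,s,a));e=max([b[1]-b[0],b[2]-b[1]],key=np.linalg.norm)
    print(n,np.round(ce,4),np.round(s,4),"longaxis deg",np.degrees(np.arctan2(e[1],e[0]))%180)
B,G,R=[x.astype(int) for x in cv2.split(im)]
g=((G>R+50)&(G>B+45)).astype(np.uint8)
y=((R>B+70)&(G>B+70)&(abs(R-G)<60)).astype(np.uint8)
w=((im.max(2).astype(int)-im.min(2)<35)&(R>70)).astype(np.uint8)
E
python3 - <<'E'
from m import *
cv2.imwrite("pics/crop.png",cv2.resize(im[245:340,290:465],None,fx=4,fy=4,interpolation=2))
print(im[260,328],im[292,428],im[267,436])
for a in [(g,395,460,255,335,.105,"handle"),(y,395,460,250,335,.065,"clip"),(w,390,460,255,335,.065,"cbody"),(y,295,355,245,330,.065,"tlip"),(w,295,355,245,330,.065,"tbody"),(w,190,257,260,337,.065,"spare")]:
    try: rect(blob(*a[:5]),a[5],a[6])
    except Exception as e: print(a[6],e)
E
```

```text
[121 251 250] [137 230 109] [115 250 249]
handle [ 0.4801 -0.2915] [0.0154 0.098 ] longaxis deg 154.64043
clip [ 0.5591 -0.3307] [0.1128 0.0153] longaxis deg 64.624115
cbody [ 0.4792 -0.2894] [0.1251 0.1697] longaxis deg 154.55421
tlip [ 0.5877 -0.0083] [0.1102 0.0148] longaxis deg 78.27653
tbody [0.5004 0.0085] [0.1214 0.1709] longaxis deg 168.32379
spare [0.4721 0.3063] [0.1251 0.1711] longaxis deg 162.23451
```

View pics/crop.png

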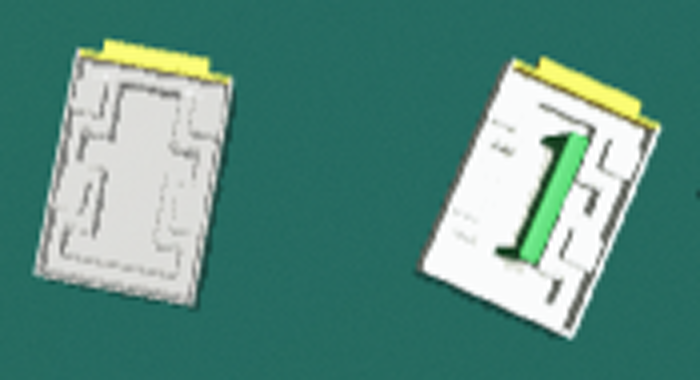

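The crop shows the white caddy with the green bar, lip pointing up, at full-image (426,294), and the plain grey tote, lip pointing up, at (325,290). The caddy is at about (0.480, -0.290) with yaw -25.4°, and the tote is at (0.500, 0.008) with yaw -11.7°. I'll turn -166° after grasping so that joint 6 stays in range (about -96° to +103°).

Emit:
jog_arm(
  deltas=[0, 0, 0.5, 230, -808, 0, 1, 0, 0, 0.5, 230, -808, 0, 1, 0, 0, 0.5, 230, -808, 0, 1, 0, 0, 0.5, 230, -808, 0, 1, 0, 0, 0.5, 230, -808, 0, 1, 0, 0, 0.5, 230, -808, 0, 1, 0, 0, 0.5, 230, -808, 0, 1, 0, 0, 0.5, 230, -808, 0, 1, 0, 0, 0.5, 230, -808, 0, 1, 0, 0, 0.5, 230, -808, 0, 1, 0, 0, 0.5, 230, -808, 0, 1, 0, 0, 0.5, 230, -808, 0, 1, 0, 0, 0.5, 230, -808, 0, 1, 0, 0, 0.5, 230, -808, 0, 1, 0, 0, 0.5, 230, -808, 0, 1, 0, 0, 0.5, 230, -808, 0, 1, 0, 0, 0.5, 230, -808, 0, 1, 0, 0, 0.5, 230, -808, 0, 1, 0, 0, 0.5, 230, -808, 0, 1, 0, 0, 0.5, 230, -808, -30, 1],
  grip_force=60,
)

```text
clock: 2.1
position: [0.4818, -0.2907, 0.2153]
ee_rot: [0.004, 0.219, 0.976, -0.001]
contact_force: [1.3, 0.8, 0.3]
width: 0.0857
gripper_force: 0.0
```

Run:
```python
from h import *
c=imaging.calibration("wrist");im=imaging.get_image("wrist");cv2.imwrite("pics/w1.png",im)
s=manip.get_state();print(s["clock"],s["position"],s["ee_rot"],s["qpos"])
B,G,R=[x.astype(int) for x in cv2.split(im)]
g=((G>R+50)&(G>B+45)).astype(np.uint8)
cs,_=cv2.findContours(g,0,1);cn=max(cs,key=cv2.contourArea)
p=np.array([ray(c,u,v,.105)[:2] for u,v in cn[:,0]]).astype(np.float32)
print(cv2.minAreaRect(p))
```

```text
2.15 [ 0.47811305 -0.28761919  0.20833783] [-0.00265838  0.21841445  0.97585114  0.00161459] [-6.66673260e-01  2.74727243e-01  1.59323283e+00  6.43949389e-04
  1.27982256e+00 -1.79727527e+00]
((0.5044776201248169, -0.3034144937992096), (0.013912967406213284, 0.04402083531022072), 64.33407592773438)
```

View pics/w1.png

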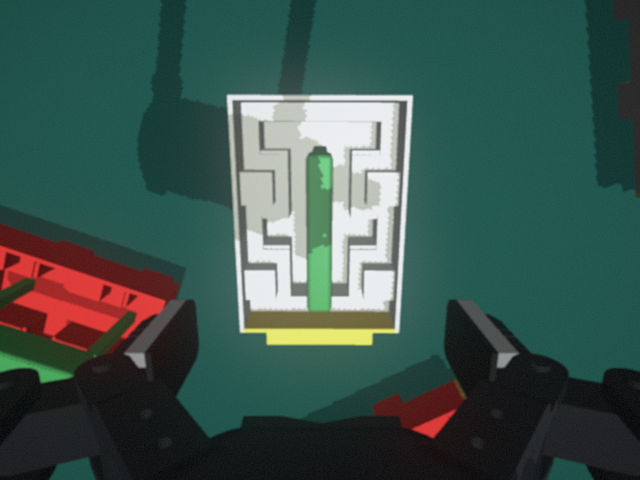

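The wrist view shows the whole green bar, column 319, rows 150–311. It's centred between the fingers (columns 165 and 480) and parallel to the pads. Now I'll descend and grip.

Emit:
jog_arm(
  deltas=[0, 0, 0, 0, 0, -40, 1, 0, 0, 0, 0, 0, -80, 1, 0, 0, 0, 0, 0, -110, 1, 0, 0, 0, 0, 0, -128, 1, 0, 0, 0, 0, 0, -128, 1, 0, 0, 0, 0, 0, -128, 0, 0, 0, 0, 0, 0, -128, 0, 0, 0, 0, 0, 0, -128, 0, 0, 0, 0, 0, 0, -128, 0, 0, 0, 0, 0, 0, -128, 0, 0, 0, 0, 0, 0, -128, 0, 0, 0, 0, 0, 0, -128, 0, 0, 0, 0, 0, 0, -128, 0, 0, 0, 0, 0, 0, -128, 0],
  grip_force=70,
)

```text
clock: 3.55
position: [0.4802, -0.2908, 0.0851]
ee_rot: [0.001, 0.219, 0.976, -0.0]
contact_force: [-1.1, -1.7, 5.8]
width: 0.0151
gripper_force: 72.0
```

Emit:
jog_arm(
  deltas=[0, 0, 0, 0, 0, 15, 0, 0, 0, 0, 0, 0, 45, 0, 0, 0, 0, 0, 0, 85, 0, 0, 0, 0, 0, 0, 125, 0, 0, 0, 0, 0, 0, 150, 0, 0, 0, 0, 0, 0, 160, 0, 0, 0, -3, 0, 5, 160, 0, 0, 0, -9, 1, 16, 160, 0, 0, 0, -16, 2, 29, 160, 0, 0, 0, -23, 3, 41, 160, 0, 0, 0, -30, 4, 54, 160, 0, 0, 0, -37, 5, 66, 160, 0, 0, 0, -44, 6, 79, 160, 0, 0, 0, -51, 7, 92, 160, 0, 0, 0, -58, 7, 104, 160, 0, 0, 0, -65, 8, 117, 160, 0, 0, 0, -72, 9, 129, 160, 0, 0, 0, -79, 10, 142, 160, 0, 0, 0, -84, 10, 151, 160, 0, 0, 0, -86, 10, 154, 160, 0],
)

```text
clock: 5.55
position: [0.4886, -0.1344, 0.2419]
ee_rot: [-0.003, 0.826, 0.564, -0.001]
contact_force: [0.6, 0.3, -4.1]
width: 0.015
gripper_force: 70.5
```

Emit:
jog_arm(
  deltas=[0, 0, -3, 0, 5, 0, 0, 0, 0, -9, 1, 16, 0, 0, 0, 0, -16, 2, 29, 0, 0, 0, 0, -23, 3, 41, 0, 0, 0, 0, -30, 4, 54, 0, 0, 0, 0, -37, 5, 66, 0, 0, 0, 0, -44, 6, 79, 0, 0, 0, 0, -51, 7, 92, 0, 0, 0, 0, -58, 8, 105, 0, 0, 0, 0, -65, 9, 118, 0, 0, 0, 0, -71, 10, 130, 0, 0, 0, 0, -76, 10, 138, 0, 0, 0, 0, -79, 10, 143, 0, 0, 0, 0, -80.4, 10, 145, 0, 0, 0, 0, -80.4, 10, 145, 0, 0, 0, 0, -80.4, 10, 145, 0, 0, 0, 0, -80.4, 10, 145, 0, 0],
)

```text
clock: 7.25
position: [0.4999, 0.0085, 0.244]
ee_rot: [0.0, 0.995, -0.102, -0.0]
contact_force: [0.4, -0.3, -3.6]
width: 0.0147
gripper_force: 70.5
```

Run:
```python
from h import *
for n in("top","wrist"): cv2.imwrite(f"pics/{n}2.png",imaging.get_image(n))
a=cv2.imread("pics/top2.png")[200:360,250:430];a=cv2.resize(a,(400,356));b=cv2.resize(cv2.imread("pics/wrist2.png"),(400,300))
cv2.imwrite("pics/c2.png",np.hstack([a,cv2.copyMakeBorder(b,0,56,0,0,0)]))
s=manip.get_state();print(s["clock"],s["position"],s["ee_rot"],s["width"],s["contact_force"],s["moment"])
```

```text
7.35 [0.49999339 0.00857006 0.24422158] [ 7.23620036e-05  9.94809447e-01 -1.01755348e-01 -9.20176349e-05] 0.014938862877810068 [ 0.74790083 -0.04325597 -4.52028492] [-0.06211087 -0.02175216  0.01583842]
```

View pics/c2.png

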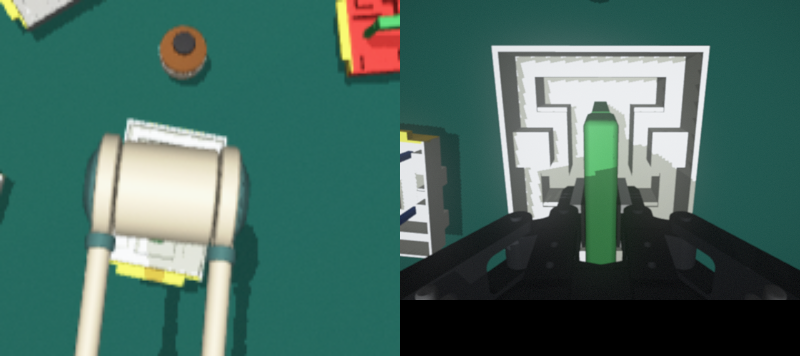

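The caddy hangs level over the tote. Its lip faces the robot, at (150,270) in the left crop, over the tote's plain end. I'll check where it sits in the hand using the far rim corners in the wrist view.

Run:
```python
from h import *
c=imaging.calibration("wrist");im=cv2.imread("pics/wrist2.png")
w=((im.min(2)>170)).astype(np.uint8);w[:60]=0;w[:,:140]=0
cs,_=cv2.findContours(w,0,1);P=max(cs,key=cv2.contourArea)[:,0]
tl=P[np.argmin(P.sum(1))];tr=P[np.argmax(P[:,0]-P[:,1])]
a,b=[ray(c,*q,.224)[:2] for q in(tl,tr)];print(tl,tr,a,b,np.linalg.norm(a-b))
d=(a-b);yaw=np.degrees(np.arctan2(d[1],d[0]))-90;n=np.array([np.cos(np.radians(yaw)),np.sin(np.radians(yaw))])
m=(a+b)/2;print(yaw,m-.085*n,m+.085*n,"tool yaw -11.7; tote .5004 .0085")
```

```text
[186  90] [456  91] [0.5854971  0.03830393] [ 0.56622152 -0.05385305] 0.09415124785118696
-11.813690484896512 [0.49265974 0.00962748] [ 0.65905889 -0.02517661] tool yaw -11.7; tote .5004 .0085
```

Run:
```python
from h import *
c=imaging.calibration("wrist")
for tl,tr in [((147,73),(496,73))]:
    a,b=[ray(c,*q,.224)[:2] for q in(tl,tr)];m=(a+b)/2;d=a-b
    yaw=np.arctan2(d[1],d[0])-np.pi/2;n=np.array([np.cos(yaw),np.sin(yaw)]);print(a,b,np.linalg.norm(d),np.degrees(yaw),m-.085*n)
```

```text
[0.59353979 0.04991595] [ 0.56929175 -0.0680696 ] 0.12045147223658281 -11.61355481963399 [0.49815592 0.00803449]
```

The caddy is within 2 mm of the tote centre and aligned in yaw. I'll lower it to just above the ledges.

Emit:
jog_arm(
  deltas=[0, 0, 0, 2, 0, -20, 0, 0, 0, 0, 2, 0, -45, 0, 0, 0, 0, 2, 0, -65, 0, 0, 0, 0, 2, 0, -80, 0, 0, 0, 0, 2, 0, -90, 0, 0, 0, 0, 2, 0, -96, 0, 0, 0, 0, 2, 0, -100, 0, 0, 0, 0, 2, 0, -102, 0, 0, 0, 0, 2, 0, -102, 0],
)

```text
clock: 8.25
position: [0.5023, 0.0088, 0.1426]
ee_rot: [0.0, 0.995, -0.102, 0.0]
contact_force: [-0.8, 0.6, -4.0]
width: 0.015
gripper_force: 70.5
```

Emit:
jog_arm(
  deltas=[0, 0, 0, 0, 0, -1, 0, 0, 0, 0, 0, 0, -2, 0, 0, 0, 0, 0, 0, -3, 0, 0, 0, 0, 0, 0, -4, 0, 0, 0, 0, 0, 0, -4, 0, 0, 0, 0, 0, 0, -4, 0],
)

```text
clock: 8.85
position: [0.502, 0.0088, 0.1383]
ee_rot: [0.0, 0.995, -0.102, -0.0]
contact_force: [0.5, 0.8, -5.7]
width: 0.0152
gripper_force: 70.5
```

Not seated yet: the tool still carries the weight, with the tool at 0.138.

Emit:
jog_arm(
  deltas=[0, 0, 0, 0, 0, -1, 0, 0, 0, 0, 0, 0, -1, 0, 0, 0, 0, 0, 0, -2, 0, 0, 0, 0, 0, 0, -2, 0],
)

```text
clock: 9.25
position: [0.5022, 0.009, 0.137]
ee_rot: [-0.0, 0.995, -0.102, 0.0]
contact_force: [-1.7, 1.0, 2.4]
width: 0.0147
gripper_force: 71.3
```

Contact came at the expected ledge height, TCP 0.137. I'll open the gripper and retreat upward.

Emit:
jog_arm(
  deltas=[0, 0, 0, 0, 0, 0, 0.3, 0, 0, 0, 0, 0, 0, 0.5, 0, 0, 0, 0, 0, 0, 0.6, 0, 0, 0, 0, 0, 0, 0.6, 0, 0, 0, 0, 0, 0, 0.6, 0, 0, 0, 0, 0, 0, 0.6, 0, 0, 0, 0, 0, 15, 0.6, 0, 0, 0, 0, 0, 40, 0.6, 0, 0, 0, 0, 0, 80, 0.6, 0, 0, 0, 0, 0, 120, 0.6, 0, 0, 0, -30, 60, 150, 0.6, 0, 0, 0, -60, 110, 150, 0.6, 0, 0, 0, -90, 160, 150, 0.6, 0, 0, 0, -120, 210, 150, 0.6, 0, 0, 0, -120, 250, 150, 0.6, 0, 0, 0, -120, 250, 150, 0.6, 0, 0, 0, -120, 250, 150, 0.6],
)

```text
clock: 10.95
position: [0.3805, 0.2623, 0.2864]
ee_rot: [-0.001, 0.995, -0.099, -0.0]
contact_force: [-0.1, -0.1, 0.0]
width: 0.0511
gripper_force: 0.0
```

Run:
```python
from h import *
t=imaging.get_image("top");s=imaging.get_image("scene");cv2.imwrite("pics/top0.png",t)
a=cv2.resize(t[235:345,270:390],(436,400));b=cv2.resize(s[150:260,290:410],(364,400))
cv2.imwrite("pics/c3.png",np.hstack([a,b]))
from m import *
for a in [(g,295,360,245,340,.157,"handle"),(w,290,360,245,340,.117,"cbody"),(y,290,360,290,345,.117,"clip"),(y,290,360,240,280,.065,"tlip")]:
    try: rect(blob(*a[:5]),a[5],a[6])
    except Exception as e: print(a[6],e)
```

```text
handle [0.5002 0.009 ] [0.015  0.0974] longaxis deg 168.24963
cbody [0.5024 0.0081] [0.1212 0.1679] longaxis deg 168.23726
clip [0.4139 0.0275] [0.1129 0.0146] longaxis deg 77.56757
tlip [ 0.5923 -0.0091] [0.0769 0.0059] longaxis deg 77.593285
```

View pics/c3.png

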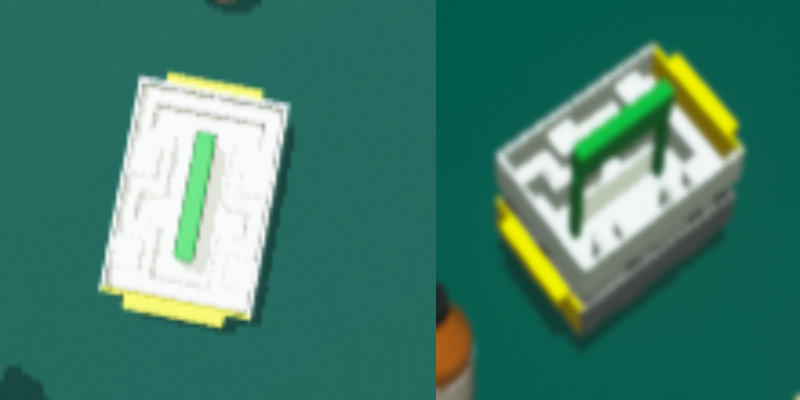

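The left crop shows the caddy squarely on the tote, with its lip at (175,308) and the tote's lip at (215,85), at opposite ends. It looks level in both views, the measured size fits seated height, and the gripper is clear. Handing in.

```bash
python3 -c "from rig import manip; print(manip.sign_off())"
```

```text
the job is handed in; nothing more can be done
None
```

I set the green-handled caddy on the grey tote's ledges, turned end for end, let go of it and handed the job in at about 11 s; the pictures show it level and centred to about 2 mm, but sign-off gave no verdict.

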